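# Roll the code into the sample lockbox

## Task

Dial the code of the sample lockbox: roll the green thumbwheel until its tab points at 3 and the blue thumbwheel until its tab points at 2 (the numbers are the groups of 1 to 4 black dots on the white drum beside each wheel). The grey wheel between them is already on its 4: do not disturb it.

Things in the scene. Friction and masses are not known exactly. Their poses are not given: they have to be found in the camera images.
- lockbox: White box with green lid band, fixed to the bench, 190 x 280 x 100 mm high. Origin: underside centre; x away from robot, y to its left, turned up to 17 degrees. Wheels half out of the lid at y +80 green, 0 grey, -80 blue; axles along y at x 0, z 100 mm. 14 to 42 mm to the +y side of each wheel's middle a fixed white drum, radius 32, same axle, bears its dots: 1 nearest the robot to 4 farthest.
- green_wheel (a joint): Left thumbwheel, green, yellow-striped tab. Rim radius 30, one radial thumb tab 10 thick, 20 wide along y, its end 64 mm from the axle. Rad: 0 = tab straight up, + leans away from the robot (box +x). Tab points at 1 at -0.75, 2 at -0.25, 3 at 0.25, 4 at 0.75; stops at +-1. Turns evenly, no clicks (2 to 4 N at the tab), stays where left. Starts between -0.8 and -0.1; to be set to 3.
- grey_wheel (a joint): Middle thumbwheel, grey, yellow-striped tab. Rim radius 30, one radial thumb tab 10 thick, 20 wide along y, its end 64 mm from the axle. Rad: 0 = tab straight up, + leans away from the robot (box +x). Tab points at 1 at -0.75, 2 at -0.25, 3 at 0.25, 4 at 0.75; stops at +-1. Turns evenly, no clicks (2 to 4 N at the tab), stays where left. Starts on 4 and is to stay there.
- blue_wheel (a joint): Right thumbwheel, blue, yellow-striped tab. Rim radius 30, one radial thumb tab 10 thick, 20 wide along y, its end 64 mm from the axle. Rad: 0 = tab straight up, + leans away from the robot (box +x). Tab points at 1 at -0.75, 2 at -0.25, 3 at 0.25, 4 at 0.75; stops at +-1. Turns evenly, no clicks (2 to 4 N at the tab), stays where left. Starts between 0.1 and 0.8; to be set to 2.

How it is judged:
By the outcome, as a careful person would: the job done as asked, in the order asked, and still so for the second after the job is handed in, with the robot touching nothing.
It also fails if it takes over 40 s, if anything falls off the work surface, if the arm or the gripper's body presses on something with over 40 N, if the wrist force passes 120 N, or if a joint passes its speed limit or range.

## Robot

A 6-joint arm with a two-finger parallel gripper is mounted at the origin on the work surface. World frame = base frame: x ahead of the robot, y to its left, z up, the work surface at z = 0. Lengths are in mm, angles in rad, forces in N, time in s.
With the tool pointing down it reaches from about 350 to 775 mm from the base axis. Payload 7.3 kg.
Tool frame: the origin (TCP) lies at the very end of the fingers, on their centre line; the grasp point (between the pads) lies 19 mm behind it; x points along the fingers, z is the direction in which the jaws open and shut, and the axes are right-handed (so a half turn about x gives the same grasp; the last joint's range is limited). The gripper opens to 92 mm and grips with 3 to 60 N. Pads are 19 mm wide; open, the fingers measure 130 mm over their backs; the gripper's body (75 mm by 190 mm) begins 47 mm behind the grasp point.
Start: joints at [1.037, 0.342, 1.524, -0, 1.275, -0.146], TCP at [198.518, 486.041, 226.741] pointing down, gripper open.
Joint ranges: [-2.53, 2.53], [-0.77, 2.02], [0.04, 2.7], [-1, 4.14], [0.28, 2.66], [-3.11, 3.11]. Speed limits (rad/s): [2.57, 2.57, 3.14, 3.14, 3.14, 3.14].

## Interface

Orientations are given as [roll, pitch, yaw] about the fixed x, y, z axes, in that order (R = Rz(yaw) Ry(pitch) Rx(roll)).
In Python, from plant import * gives the robot as it stands.
- The arm moves only by the tool carry_out, never from a script. Its argument "rows" is a list of rows, each a list of 4 numbers: the shift along the world's x, y, z in mm, then the turn about the world's z in degrees. In form: [[x, y, z, twist], ...]. A call has 1 to 20 rows; each row is the pose to reach, as a shift and turn from the pose measured when the call began; what a row does not reach only later rows make up. A row lasts 1/12 s, in which the tool goes at most 41.7 mm and 7.16 degrees, less where a joint would pass 70% of its speed; a pose out of reach is approached as far as the arm can. A call with a gripper value outside its range is refused whole. "hand" is the finger opening in mm, from 0 to 91.8, set as the call begins (left out, the last holds). The fingers move at their own pace and stop on an object; the grip force is fixed at half the most. Time passes only in rows, so rows that repeat a pose let the fingers close. It gives the time, the measured TCP pose, the force and the opening at its end, in the units of the state.
- get_obs(): the state, without advancing time (a new reading comes with each control period).
- capture(name): name is "scene" or "top"; returns the picture (384x512x3 uint8, red, green, blue); there is no depth.
- camera_info(name): a dict with "camera_matrix" (3x3 intrinsics, pixels), "dist" ([k1, k2, p1, p2, k3] as OpenCV has them; the pictures are not rectified), "pose" (4x4, takes a point from camera to world coordinates). Camera axes: x right, y down, z forward; pixel columns grow to the right and rows downward; lengths in mm; the calibration is good to about 2 mm. A picture is of the moment at which its call begins. camera_info takes no time and is no camera call.
- close_job(): hands the job in, once; it reports no verdict.
The state is a dict: "time": time; "joint_positions": joint angles; "dq": joint speeds; "tau": joint torques, N m; "tool_pos": TCP position; "tcp_rot": TCP orientation; "contact_force": force on the tool from outside, world axes, zero at the start; "moment": the same for the moment, N m; "grip_width": finger opening in mm.
Only numpy, scipy, OpenCV 4.12 (cv2) and the standard library are available. Lean on these libraries where they do the work, as an engineer would, in place of code of your own. Each camera call takes 0.05 s, during which the arm holds its last target. There are 200 camera calls.

## Working session

There is one attempt and no reset: what is moved stays moved. The work goes in short steps, Python scripts to look and compute and a tool call to move; the robot and the scene stay as the last step left them, time stands still between calls to the robot, and variables do not carry over. Pictures are saved under pics/ and viewed, about 8 in all and at most 12, crops included, and the job is handed in when it is done.

Besides the shell and the picture viewer there is one more tool, called after ">>>" by a JSON object that holds its "api" and its "payload". carry_out: Moves the arm, as the interface text tells. Its arguments: {"type":"object","properties":{"rows":{"type":"array"},"hand":{"type":"number"}},"required":["rows"]}

```bash
mkdir -p pics
python3 - <<'E'
from plant import *
import cv2
o=get_obs();print(o)
for n in("scene","top"):
    im=capture(n);cv2.imwrite(f"pics/{n}0.png",im[...,::-1]);c=camera_info(n);print(n,c)
E
```

```text
{'time': 0.0, 'joint_positions': array([ 1.03700140e+00,  3.42740571e-01,  1.52500458e+00, -1.60638486e-05,
        1.27538374e+00, -1.45991279e-01]), 'dq': array([ 7.22605513e-04,  1.25736423e-03,  9.55152577e-04,  1.78930119e-03,
        8.00366972e-04, -3.82279917e-05]), 'tau': array([-1.41966043e-04, -4.31243312e+01, -2.44220889e+01,  7.19633955e-02,
        5.57232206e-02, -7.24821189e-05]), 'tool_pos': array([198.30713736, 485.67669588, 226.04003282]), 'tcp_rot': array([ 3.00559998,  1.56926001, -2.09458796]), 'contact_force': array([ 0.28140985, -0.13321305, -0.94829456]), 'moment': array([ 0.00994761, -0.02531919, -0.00992374]), 'grip_width': 91.88815154721496}
scene {'camera_matrix': array([[389.34844814,   0.        , 254.61650343],
       [  0.        , 389.34844814, 189.70116703],
       [  0.        ,   0.        ,   1.        ]]), 'dist': array([-0.11102337,  0.        ,  0.        ,  0.        ,  0.        ]), 'pose': array([[ 7.41102249e-01,  3.92181882e-01, -5.44941123e-01,
         9.34528355e+02],
       [ 6.71383259e-01, -4.28712465e-01,  6.04524724e-01,
        -3.38440971e+02],
       [ 3.46059183e-03, -8.13878980e-01, -5.81024122e-01,
         4.59612081e+02],
       [ 0.00000000e+00,  0.00000000e+00,  0.00000000e+00,
         1.00000000e+00]])}
top {'camera_matrix': array([[365.5857657 ,   0.        , 264.62326555],
       [  0.        , 365.5857657 , 193.71215387],
       [  0.        ,   0.        ,   1.        ]]), 'dist': array([-0.11663339,  0.        ,  0.        ,  0.        ,  0.        ]), 'pose': array([[-5.56461806e-04, -9.97877396e-01,  6.51182963e-02,
         5.43804980e+02],
       [-9.99689631e-01,  2.17697566e-03,  2.48173831e-02,
         4.04573856e+01],
       [-2.49064666e-02, -6.50842757e-02, -9.97568897e-01,
         7.19855234e+02],
       [ 0.00000000e+00,  0.00000000e+00,  0.00000000e+00,
         1.00000000e+00]])}
```

View pics/top0.png

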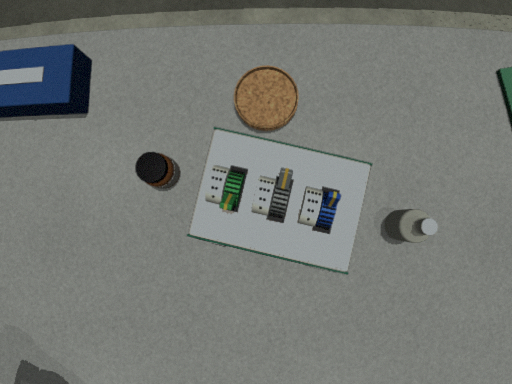

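View pics/scene0.png

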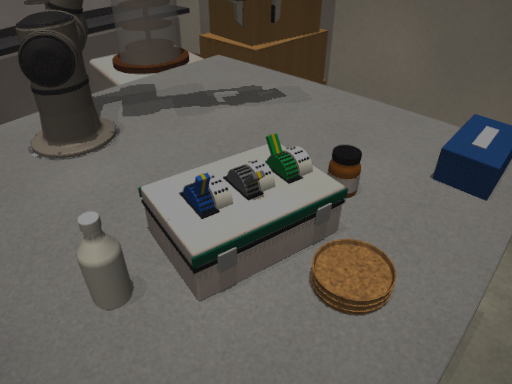

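The top view shows the lid corners at about (215,128), (371,163), (347,272) and (188,236). The green tab leans toward the robot, and the grey and blue tabs lean away. Next I'll fit the box pose and look closer.

```bash
cat > h.py <<'E'
import numpy as np, cv2
from scipy.optimize import least_squares
from plant import *
CI={n:camera_info(n) for n in("scene","top")}
def proj(n,P):
    c=CI[n];T=np.linalg.inv(c["pose"]);r=cv2.Rodrigues(T[:3,:3])[0]
    return cv2.projectPoints(np.asarray(P,float).reshape(-1,3),r,T[:3,3],c["camera_matrix"],c["dist"])[0].reshape(-1,2)
def b2w(p,P):
    P=np.asarray(P,float).reshape(-1,3);c,s=np.cos(p[2]),np.sin(p[2])
    return np.c_[p[0]+c*P[:,0]-s*P[:,1],p[1]+s*P[:,0]+c*P[:,1],P[:,2]]
def tip(y,a,r=64,dy=0): return [r*np.sin(a),y+dy,100+r*np.cos(a)]
def crops(tag,p,angs):
    ims=[]
    for n,(u,v,w,h) in (("top",(180,120,200,160)),("scene",(130,120,220,160))):
        im=capture(n)[...,::-1].copy(); k=4 if n=="top" else 3.6
        cr=cv2.resize(im[v:v+h,u:u+w],None,fx=k,fy=k,interpolation=cv2.INTER_CUBIC)
        if p is not None:
            pts=[[x,y,100] for x in(95,-95) for y in(140,-140)]
            for y,a in zip((80,0,-80),angs): pts+=[tip(y,a),tip(y,a,30)]
            for q in proj(n,b2w(p,pts)): cv2.circle(cr,tuple(int(t) for t in ((q-[u,v]+.5)*k-.5)),4,(255,0,255),1)
        cv2.imwrite(f"pics/{n}_{tag}.png",cr)
E
python3 - <<'E'
from h import *
C=np.array([[95,140,100],[95,-140,100],[-95,-140,100],[-95,140,100]])
U=np.array([[215,128],[371,163],[347,272],[188,236]])
r=least_squares(lambda p:(proj("top",b2w(p,C))-U).ravel(),[530,40,-.2])
print(r.x,r.fun.round(1))
crops("1",r.x,[-.5,.75,.3])
E
```

```text
[ 5.74862077e+02  2.98190619e+01 -2.27025938e-01] [-1.6 -0.1  0.8  0.4  1.3  0.5 -0.5 -0.9]
```

View pics/top_1.png

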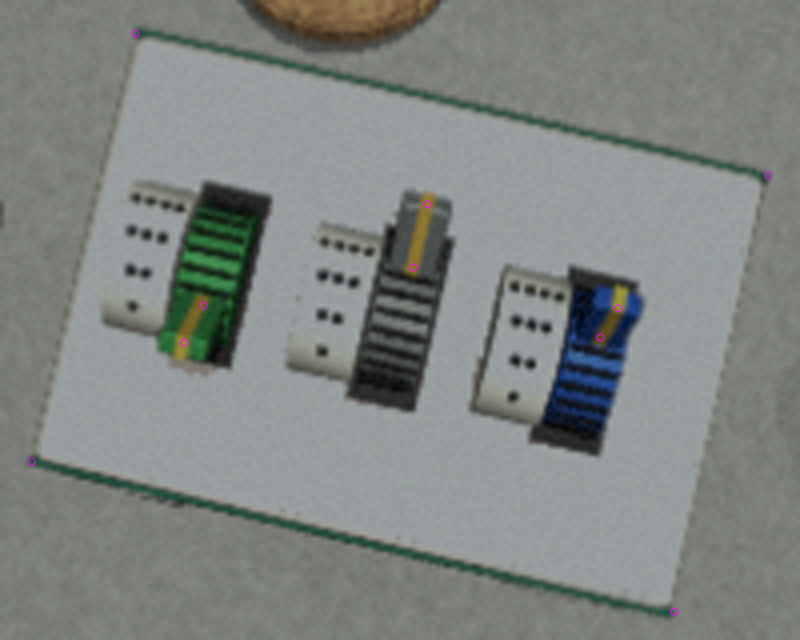

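View pics/scene_1.png

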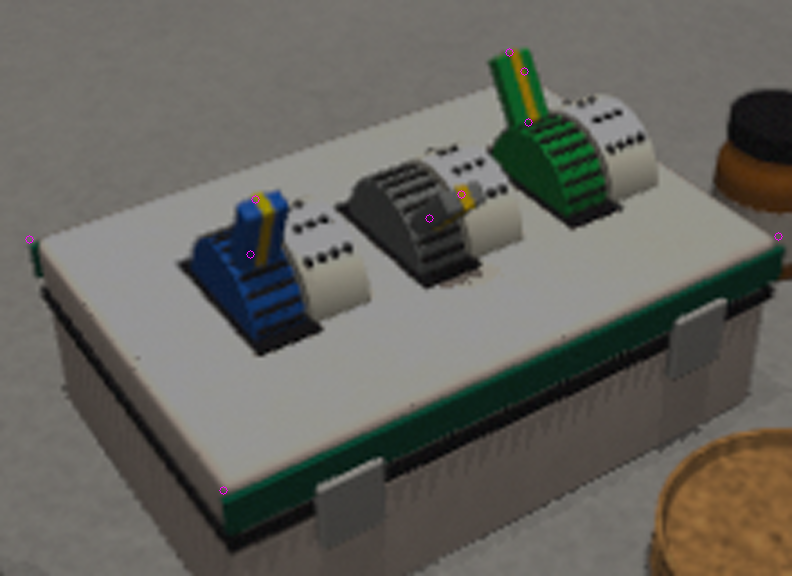

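The overlay fits within about 1 px in both views: the box is at about (575, 30), yaw -0.227. The green stripe is near (190,330) and the blue stripe near (612,312) in the top crop, so green is about -0.55 and blue about +0.4. Next I'll work out the tool yaw and the push points.

Run:
```python
from h import *
from scipy.spatial.transform import Rotation as R
o=get_obs();p=[575,30,-.227]
M=R.from_euler('xyz',o['tcp_rot']).as_matrix();print(M.round(3))
yaw=np.degrees(np.arctan2(M[1,2],M[0,2]));by=np.degrees(p[2])+90
print("jaw dir",yaw,"box y dir",by,"twist",[(by-yaw+90)%180-90])
t=o['tool_pos']
for n,q in dict(gstart=[-70,80,143],gend=[5.6-9.5,80,143],bstart=[75,-80,143],bend=[-5.6+9.5,-80,143]).items(): 
    w=b2w(p,[q])[0];print(n,w.round(1),(w-t).round(1))
print(b2w([0,0,-.227],[[10,0,0]]))
```

```text
[[-0.001 -0.926  0.378]
 [-0.001  0.378  0.926]
 [-1.     0.    -0.001]]
jaw dir 67.7815196632379 box y dir 76.9938580505303 twist [np.float64(9.212338387292405)]
gstart [524.8 123.7 143. ] [ 326.4 -362.1  -83.3]
gend [589.2 108.8 143. ] [ 390.8 -377.   -83.3]
bstart [630.1 -64.8 143. ] [ 431.7 -550.6  -83.3]
bend [560.8 -48.8 143. ] [ 362.4 -534.6  -83.3]
[[ 9.74345945 -2.25055503  0.        ]]
```

>>> {"api": "carry_out", "payload": {"rows": [[30,-33,0,1],[60,-66,0,2],[90,-100,0,3],[120,-133,0,4],[150,-166,0,5],[180,-200,0,6],[210,-233,0,7],[240,-266,0,8],[270,-300,0,9],[300,-332,0,9.2],[320,-355,0,9.2],[326,-362,0,9.2],[326,-362,0,9.2],[326,-362,-25,9.2],[326,-362,-50,9.2],[326,-362,-70,9.2],[326,-362,-83,9.2],[326,-362,-83,9.2],[326,-362,-83,9.2]], "hand": 0}}

```text
time: 1.78
tool_pos: [523.8, 124.2, 143.0]
tcp_rot: [2.226, 1.569, -2.713]
contact_force: [0.1, -0.4, 0.1]
grip_width: 0.6
```

>>> {"api": "carry_out", "payload": {"rows": [[8,-2,0,0],[16,-4,0,0],[24,-6,0,0],[30,-7,0,0],[36,-8,0,0],[41,-9.5,0,0],[46,-10.5,0,0],[51,-12,0,0],[55,-12.5,0,0],[58.5,-13.5,0,0],[58.5,-13.5,0,0],[58.5,-13.5,0,0]]}}

```text
time: 2.78
tool_pos: [582.9, 110.6, 142.9]
tcp_rot: [2.61, 1.569, -2.33]
contact_force: [-0.3, 0.2, 0.1]
grip_width: 0.5
```

Run:
```python
from h import *
p=[575,30,-.227]
o=get_obs();print(o['time'],o['tool_pos'],o['contact_force'])
crops("2",p,[.15,.75,.4])
```

```text
2.7833 [582.85733035 110.55692608 142.90016155] [-0.29969017  0.24607118  0.05295583]
```

View pics/scene_2.png

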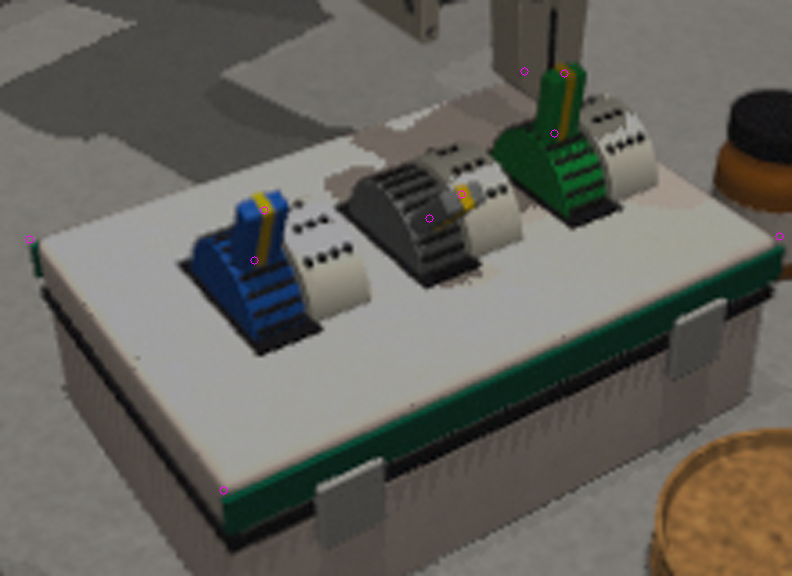

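>>> {"api": "carry_out", "payload": {"rows": [[3,-0.7,0,0],[5,-1.2,0,0],[6,-1.4,0,0],[6,-1.4,0,0],[6,-1.4,0,0],[0,0,0,0],[-10,2.3,0,0],[-20,4.6,20,0],[-40,9,60,0],[-70,16,60,0],[-100,22,60,0],[-100,22,60,0]]}}

```text
time: 3.88
tool_pos: [478.0, 133.6, 203.8]
tcp_rot: [2.136, 1.568, -2.802]
contact_force: [1.0, 0.5, -0.3]
grip_width: 0.4
```

Run:
```python
from h import *
p=[575,30,-.227]
o=get_obs();print(o['time'],o['tool_pos'],o['contact_force'])
crops("3",p,[.25,.75,.45])
a=cv2.imread("pics/top_3.png")[120:500,80:680];b=cv2.imread("pics/scene_3.png")[20:370,170:670]
b=cv2.resize(b,(500,350))
cv2.imwrite("pics/both3.png",cv2.resize(np.hstack([a[:350],b]),(792,252)) if 0 else np.vstack([cv2.resize(a,(480,304)),cv2.resize(b,(480,290))]))
```

```text
3.8833 [478.0328278  133.55612109 203.78079449] [ 1.00010372  0.54735471 -0.29996285]
```

View pics/top_3.png

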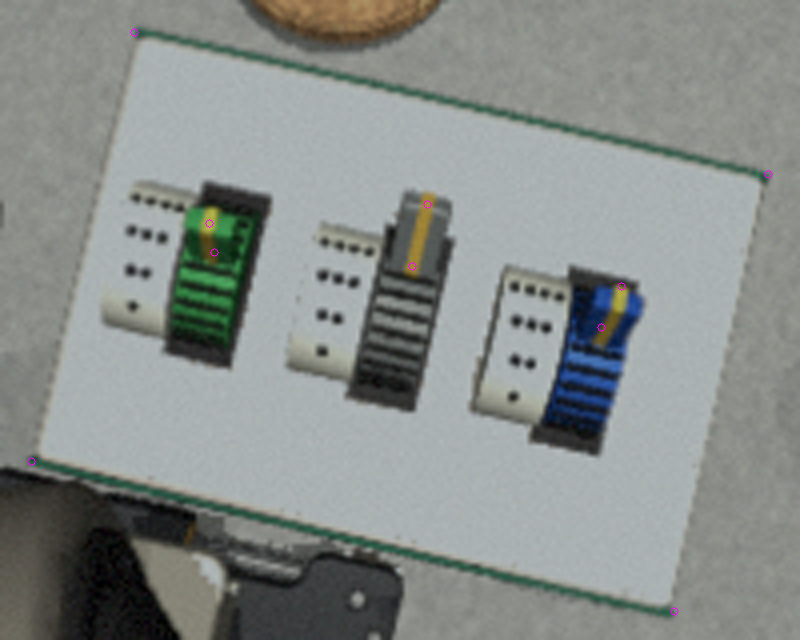

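View pics/scene_3.png

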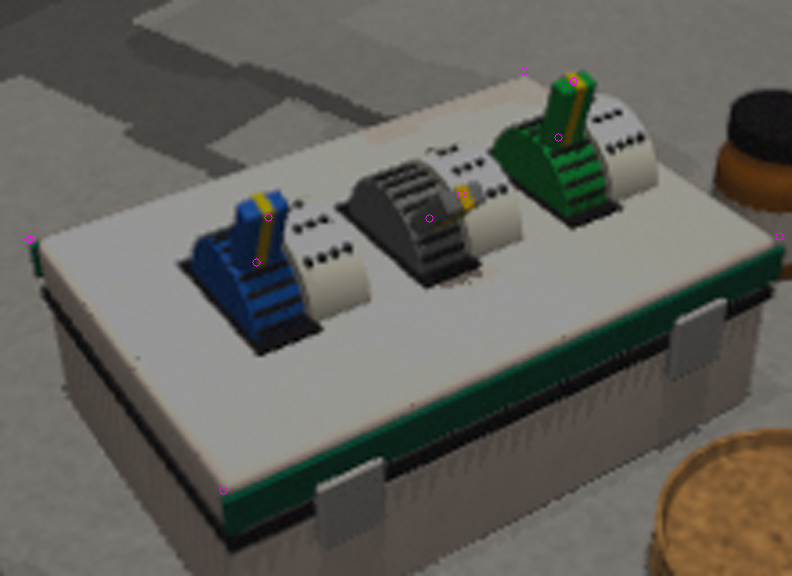

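Green is on 3: in both views the tab tip sits on the 0.25 prediction within about 1 px. Grey still sits on its 0.75 marker, and blue is near 0.37. Next is the blue wheel, approached from the far side.

>>> {"api": "carry_out", "payload": {"rows": [[10,-13,0,0],[30,-39,0,0],[52,-68,0,0],[74,-97,0,0],[96,-125,0,0],[118,-154,0,0],[140,-183,0,0],[150,-196,0,0],[152,-198.6,0,0],[152,-198.6,0,0],[152,-198.6,-20,0],[152,-198.6,-45,0],[152,-198.6,-58,0],[152,-198.6,-61,0],[152,-198.6,-61,0],[152,-198.6,-61,0]]}}

```text
time: 5.32
tool_pos: [634.8, -65.1, 144.0]
tcp_rot: [-1.726, 1.567, -0.381]
contact_force: [0.5, 0.2, 0.4]
grip_width: 0.6
```

>>> {"api": "carry_out", "payload": {"rows": [[-8,2,0,0],[-16,4,0,0],[-24,6,0,0],[-31,7,0,0],[-38,8.5,0,0],[-44,10,0,0],[-50,11.5,0,0],[-55,12.5,0,0],[-60,13.5,0,0],[-64,14.5,0,0],[-67,15,0,0],[-69,15.5,0,0],[-70,15.5,0,0],[-70,15.5,0,0],[-70,15.5,0,0]]}}

```text
time: 6.57
tool_pos: [564.7, -49.5, 143.8]
tcp_rot: [-1.766, 1.568, -0.421]
contact_force: [2.7, -0.1, 2.3]
grip_width: 0.7
```

>>> {"api": "carry_out", "payload": {"rows": [[-1.5,0.3,0,0],[-2.8,0.6,0,0],[-3.4,0.8,0,0],[-3.4,0.8,0,0],[-3.4,0.8,0,0]]}}

```text
time: 6.98
tool_pos: [561.0, -48.7, 143.6]
tcp_rot: [-1.875, 1.569, -0.529]
contact_force: [2.3, 0.5, 0.2]
grip_width: 0.5
```

>>> {"api": "carry_out", "payload": {"rows": [[4,-1,0,0],[12,-3,0,0],[25,-6,10,0],[45,-11,45,0],[70,-16,90,0],[100,-23,100,0],[120,-27,100,0],[120,-27,100,0],[120,-27,100,0],[120,-27,100,0]]}}

```text
time: 7.82
tool_pos: [680.2, -75.6, 242.1]
tcp_rot: [1.994, 1.569, -2.944]
contact_force: [-0.7, 0.2, 0.3]
grip_width: 0.5
```

Run:
```python
from h import *
p=[575,30,-.227]
o=get_obs();print(o['time'],o['tool_pos'],o['contact_force'])
crops("4",p,[.25,.75,-.25])
```

```text
7.8167 [680.1811038  -75.57123363 242.14279833] [-0.68553757  0.16799109  0.26062321]
```

View pics/scene_4.png

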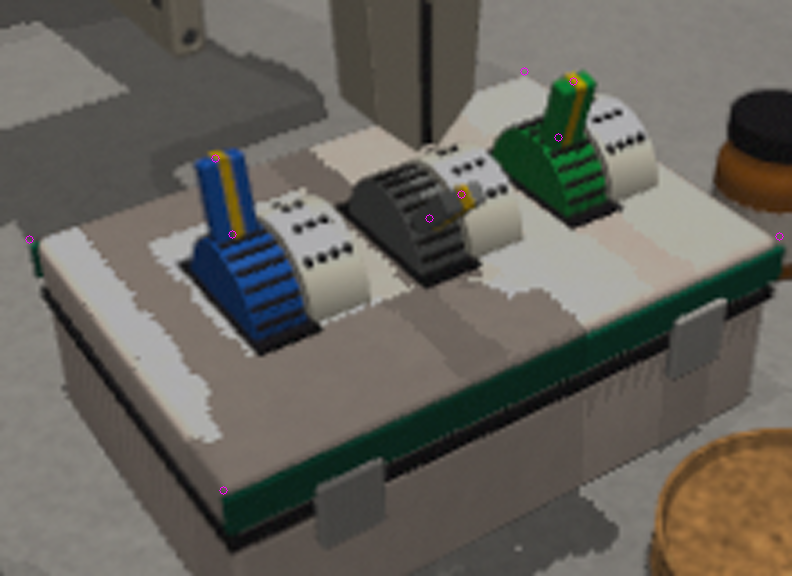

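View pics/top_4.png

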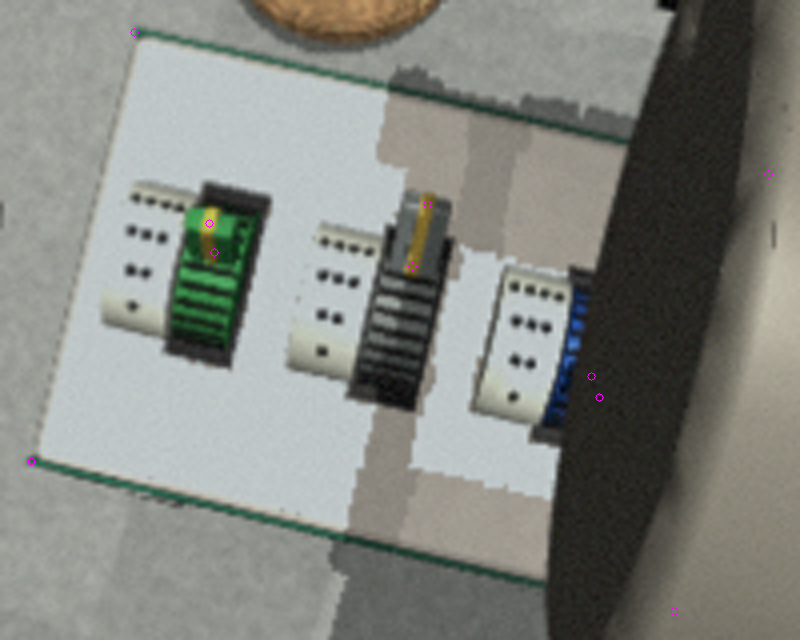

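>>> {"api": "carry_out", "payload": {"rows": [[0,-30,15,0],[-10,-60,30,0],[-30,-90,40,0],[-55,-120,40,0],[-80,-150,40,0],[-105,-180,40,0],[-130,-210,40,0],[-155,-235,40,0],[-180,-255,40,0],[-200,-270,40,0],[-200,-270,40,0],[-200,-270,40,0]]}}

```text
time: 8.92
tool_pos: [478.8, -345.8, 283.5]
tcp_rot: [-2.841, 1.57, -1.498]
contact_force: [0.1, -0.0, 1.4]
grip_width: 0.6
```

Run:
```python
from h import *
p=[575,30,-.227]
o=get_obs();print(o['time'],o['tool_pos'],o['contact_force'])
crops("5",p,[.25,.75,-.25])
```

```text
8.9167 [ 478.84348461 -345.7735919   283.48890815] [ 0.14059438 -0.00421401  1.40888049]
```

View pics/top_5.png

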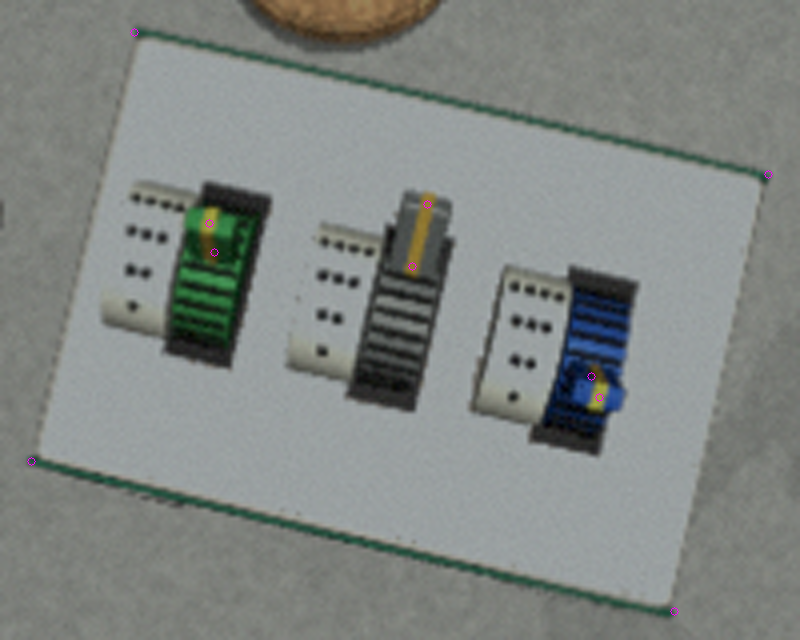

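Both tabs match their predicted positions: blue's tip is at (600,396) against a predicted (600,398), and green's at (209,218) against (209,223). Grey is unmoved, and the arm is clear of everything, so I'm handing in.

```bash
python3 -c "
from plant import *
print(close_job())"
```

```text
the job is handed in; nothing more can be done
None
```

I rolled the green wheel to 3, then the blue wheel to 2, by pushing their tabs with the closed fingers. I handed the job in at about 9 s, with the arm clear of everything.

In the last pictures I compared each tab with where it should appear for its target angle:

- **Blue:** within about 1 px of the prediction for -0.25 rad in both views.
- **Green:** within about 1 px of the prediction for 0.25 rad in both views. The top view reads it about 0.03 rad past the target and the scene view does not. I left it, because the numbers are 0.5 rad apart.
- **Grey:** unmoved, still at 0.75 rad on its 4.

No check failed. The forces I read between moves were under 4 N, and the job reports no verdict.

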